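# Oil and rock a stuck punch free of the blank cutter

## Task

The oblong punch is stuck in the brass strip that it has just cut in the blank cutter: push the oiler's sprung cap right down once and let it come back up, then grip the punch and rock it left and right along its wide side, several swings, easing it up a little with each until the strip lets go. Lift it straight out and finish still holding it, upright and steady over its opening, just clear of the cutter by about a finger's width, so that the strip can be drawn out underneath; do not put it down or let go, and leave the tools round the cutter where they lie.

Things in the scene. Friction and masses are not known exactly. Their poses are not given: they have to be found in the camera images.
- cutter: Blank cutter and oiler on a grey 94 x 206 mm base plate, fixed. Steel block of two plates, 70 mm (x) by 124 mm (y -75 to +49), flat top at z=44.5 mm; a brass strip in the slot between the plates sticks out at the front (-x, to x=-85 mm); a copper pipe runs low along the back. Origin: on the bench, z up; y along the block; the oiler stands at the +y end.
- mouth (a point): Centre of the punch's opening, 18 x 42 mm, in the block's top face: x=0, y=-30, z=44.5 mm of the cutter, axes alike. The guide is 20 mm deep with 1 mm play each side; about 21 mm down the strip's springy cut edge grips the punch's two wide faces; the wider die's floor is 30.5 mm down.
- punch: Stuck punch: dark steel bar, 16 (x) by 40 (y) by 78 mm tall, 0.25 to 0.5 kg. Origin: centre of its underside, z up. Starts on the die floor, 47.5 mm out of the block, axes as the cutter's. A straight pull meets 40 N or more; rocked some 5 degrees to +y and -y (play 6) it creeps up 1 to 2 mm a swing with little pull; the strip lets go when it is raised 10 to 11 mm, out when raised 30.5.
- punch_top (a point): Centre of the punch's top face, 78 mm above its underside; at the start 92 mm above the bench. Axes as the punch's.
- oil_cap (a joint): How far the oiler's cap is pushed down: 0 up, 0.010 m fully down. A spring returns it: about 2.5 N starts it and about 6 N holds it down.
- cap_top (a point): Centre of the top of the oiler's round black cap (30 mm across), 101 mm above the bench when up, at x=0, y=+84 mm of the cutter; it moves down with the cap. The white oil bottle under it is 43 mm across.
- hammer: Hammer lying on the bench at the right, a bystander.
- tin_small: Small round tin, 65 mm across, 28 mm tall, standing to the left of the cutter, a bystander.
- tweezers: Steel tweezers, 145 mm long, lying to the right of the cutter, a bystander.

How it is judged:
By the outcome, as a careful person would: the job done as asked, in the order asked, and still so for the second after the job is handed in, while the arm keeps its last pose, push and grip.
It also fails if it takes over 51 s, if anything falls off the work surface, if the arm or the gripper's body presses on something with over 40 N, if the wrist force passes 120 N, or if a joint passes its speed limit or range.

## Robot

A 7-joint arm with a two-finger parallel gripper is mounted at the origin on a cart in front of the work surface, level with it; the furniture and walls round the work are solid. World frame = base frame: x ahead of the robot, y to its left, z up, the work surface at z = 0. Lengths are in m, angles in rad, forces in N, time in s.
With the tool pointing down it reaches from about 0.425 to 0.925 m from the base axis. Payload 6.8 kg.
Tool frame: the origin (TCP) lies at the very end of the fingers, on their centre line; the grasp point (between the pads) lies 19 mm behind it; z points along the fingers, y is the line along which they close (so a half turn about z gives the same grasp; the last joint's range is limited). The gripper opens to 85 mm and grips with 20 to 120 N. Pads are 22 mm wide; open, the fingers measure 114 mm over their backs; the gripper's body (76 mm by 85 mm) begins 54 mm behind the grasp point. The pads swing forward as they close: fully open they stand 13 mm farther back than shut.
Start: joints at [1.076, 0.477, 0.022, 1.555, -0.011, 1.109, -0.083], TCP at [0.255, -0.625, 0.231] pointing down, gripper open.
Joint ranges: [-2.96, 2.96], [-0.34, 2.1], [-1.41, 1.46], [0.24, 2.44], [-1.37, 4.51], [0.17, 1.92], [-2.96, 2.96]. Speed limits (rad/s): [2.39, 2.39, 3.14, 3.14, 3.14, 3.14, 3.14].

## Interface

Orientations are given as a unit quaternion [w, x, y, z].
In Python, from station import bot gives the robot as it stands. The module is installed in compiled form; this text tells all that it offers.
- The arm moves only by the shell command python3 -m jog 'ROWS' [OPENING] [FORCE]. ROWS is JSON, a list of rows, each a list of 4 numbers: the shift along the tool's x, y, z in cm, then the turn about the tool's z in rad. In form: [[x, y, z, spin], ...]. A call has 1 to 20 rows; each row is the pose to reach, as a shift and turn from the pose commanded when the call began, along the tool's axes at that moment; what a row does not reach only later rows make up. A row lasts 1/12 s, in which the tool goes at most 41.7 mm and 7.16 degrees, less where a joint would pass 70% of its speed; a pose out of reach is approached as far as the arm can. A call with a gripper value outside its range is refused whole. OPENING is the closure, from -1 (fully open) to 1 (shut), set as the call begins (- or left out, the last holds). The fingers move at their own pace and stop on an object; FORCE is the grip in N (left out, the last holds). Time passes only in rows, so rows that repeat a pose let the fingers close. It gives the time, the measured TCP pose, the force, the opening and the grip force at its end, in the units of the state.
- bot.get_obs(): the state, without advancing time (a new reading comes with each control period).
- bot.read_camera(name): name is "scene" or "top" or "wrist"; returns a dict with "pixels" (384x512x3 uint8, red, green, blue), "depth" (384x512 float32, m along the optical axis (not along the pixel's ray), 0 where there is no reading), "fovy" (degrees; the focal length in pixels is half the picture's height over the tangent of half this angle, whatever the lens; pixels are square), "cx", "cy" (the principal point, pixels), "pose" (4x4, takes a point from camera to world coordinates). Camera axes: x right, y down, z forward; pixel columns grow to the right and rows downward; lengths in m; the calibration is good to about 2 mm. The wrist camera is an equidistant fisheye: a pixel r from the principal point sees the ray r / f radians off the axis. A picture is of the moment at which its call begins.
- bot.hand_in(): hands the job in; it is judged then, once.
The state is a dict: "t": time; "q": joint angles; "joint_vel": joint speeds; "joint_torque": joint torques, N m; "eef_pos": TCP position; "tool_rot": TCP orientation; "contact_force": force on the tool from outside, world axes, zero at the start; "torque": the same for the moment, N m; "gripper_width": opening from 0.0 (shut) to 1.0 (fully open); "grasp_force": force on a finger pad.
Only numpy, scipy, OpenCV 4.12 (cv2) and the standard library are available. Lean on these libraries where they do the work, as an engineer would, in place of code of your own. Each camera call takes 0.05 s, during which the arm holds its last target. There are 200 camera calls.

## Working session

There is one attempt and no reset: what is moved stays moved. The work goes in short steps, Python scripts to look and compute and a shell command to move; the robot and the scene stay as the last step left them, time stands still between calls to the robot, and variables do not carry over. Pictures are saved under pics/ and viewed, at most 10 in all, crops included, and the job is handed in when it is done.

```bash
mkdir -p pics
cat > h.py <<'E'
import numpy as np, cv2
from station import bot
def cam(n):
    c=bot.read_camera(n); return c
def cloud(c):
    h,w=c['depth'].shape; f=h/2/np.tan(np.radians(c['fovy'])/2)
    u,v=np.meshgrid(np.arange(w),np.arange(h)); d=c['depth']
    P=np.stack([(u-c['cx'])/f*d,(v-c['cy'])/f*d,d],-1)
    T=np.array(c['pose']); return P@T[:3,:3].T+T[:3,3]
def save(c,n): cv2.imwrite('pics/'+n,c['pixels'][:,:,::-1])
E
python3 - <<'E'
from h import *
o=bot.get_obs(); print(o)
for n in('top','scene'):
    c=cam(n); save(c,n+'0.png'); np.savez(n+'0.npz',**c); print(n,c['fovy'],np.round(c['pose'],3).tolist())
E
```

```text
{'t': 0.0, 'q': array([ 1.07592293,  0.47780915,  0.02233757,  1.55643636, -0.01150953,
        1.10928437, -0.08307655]), 'joint_vel': array([-0.00145174, -0.00055764, -0.00022155,  0.00057983,  0.00196469,
       -0.00048135,  0.00051827]), 'joint_torque': array([ 7.81314111e-05, -5.96458840e+01,  1.60815977e+00, -2.81191528e+01,
        1.24576018e-02,  9.48758185e-03,  1.60394552e-05]), 'eef_pos': array([ 0.25438342, -0.62460438,  0.23032597]), 'tool_rot': array([-8.73585389e-04,  9.81354475e-01,  1.92204519e-01, -2.34806685e-04]), 'contact_force': array([ 1.09040192, -0.01215456, -0.93200292]), 'torque': array([-0.05373977, -0.07049169,  0.0186491 ]), 'grasp_force': 0.0, 'gripper_width': 0.9975659852669428}
top 44.08411692926057 [[0.007, -0.995, 0.103, 0.443], [-0.999, -0.011, -0.036, 0.049], [0.037, -0.103, -0.994, 1.141], [0.0, 0.0, 0.0, 1.0]]
scene 42.29104516079714 [[-0.589, -0.593, 0.549, -0.132], [-0.808, 0.448, -0.384, 0.484], [-0.018, -0.669, -0.743, 0.972], [0.0, 0.0, 0.0, 1.0]]
```

View pics/top0.png

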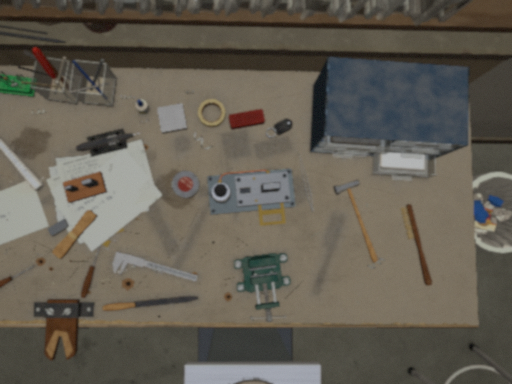

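View pics/scene0.png

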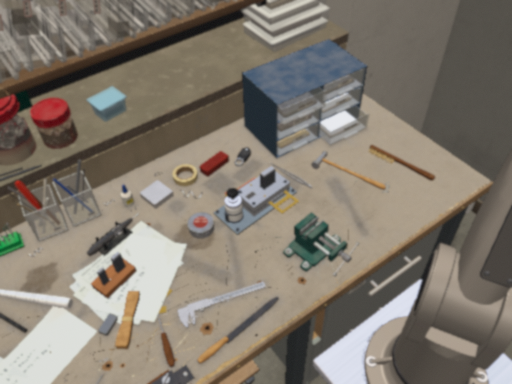

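The top view shows the cap at about (220,190), the punch at about (270,187) and the strip at about (271,214). The tin is at (185,184) and the cabinet is at the upper right. Next I measure with depth.

Run:
```python
from h import *
for n in('top','scene'):
    c=dict(np.load(n+'0.npz')); P=cloud(c)
    X,Y,Z=P[...,0],P[...,1],P[...,2]
    roi=(X>.45)&(X<.75)&(Y>-.2)&(Y<.25)&(c['depth']>0)
    print(n,'bench z',np.median(Z[roi&(Z<.02)]))
    for nm,a,b in(('high',.075,.12),('block',.040,.049)):
        m=(roi&(Z>a)&(Z<b)).astype(np.uint8)
        k,l,s,ce=cv2.connectedComponentsWithStats(m)
        for i in range(1,k):
            if s[i,4]<25: continue
            q=P[l==i]; r=cv2.minAreaRect((q[:,:2]*1000).astype(np.float32))
            print(nm,s[i],np.round(q.mean(0),4),np.round(np.percentile(q[:,2],[10,50,90]),4),np.round(r[0],1),np.round(r[1],1),round(r[2],1))
c=dict(np.load('top0.npz'));cv2.imwrite('pics/crop.png',cv2.resize(c['pixels'][150:235,160:310,::-1],None,fx=5,fy=5,interpolation=cv2.INTER_CUBIC))
```

```text
top bench z 0.0004890534126540391
high [315 101   9  46 156] [ 0.6934 -0.1405  0.0977] [0.0808 0.0972 0.1148] [ 699.7 -139.4] [97.8 17.5] 7.4
high [262 182  19   9 140] [ 0.5585 -0.0353  0.0897] [0.0855 0.0906 0.0936] [559.5 -35.5] [16.5 39.8] 5.7
high [214 184  14  13 142] [0.5472 0.0778 0.1002] [0.0972 0.1003 0.103 ] [547.5  77.2] [27.1 28.6] 1.0
block [ 235  172   56   34 1334] [ 0.5572 -0.018   0.0446] [0.042  0.0445 0.0471] [558.7 -18.8] [ 72.5 124.1] 6.0
scene bench z -0.0001594286419009383
high [257 107  42  32 490] [ 0.677  -0.1523  0.0961] [0.0792 0.0964 0.1136] [ 682.3 -149.1] [124.7  54.7] 29.1
high [260 166  16  14 132] [ 0.5552 -0.0324  0.0866] [0.0782 0.088  0.0925] [556.5 -34.4] [17.3 41.8] 3.5
high [226 188  13  15 132] [0.5433 0.0807 0.0949] [0.0772 0.0986 0.1015] [545.4  79.2] [28.5 27.2] 20.6
block [257 128  20  21  48] [ 0.6969 -0.1385  0.0446] [0.0415 0.0446 0.0483] [ 700.7 -138.2] [ 5.5 98.1] 86.1
block [278 137  18  10  40] [ 0.6504 -0.1715  0.045 ] [0.041  0.0449 0.0485] [ 651. -171.] [55.8  8.8] 82.8
block [238 172  52  37 776] [ 0.5493 -0.0097  0.0439] [0.0414 0.0439 0.0462] [555.  -17.8] [ 74.1 126.7] 5.4
block [225 206  18   9  40] [0.5327 0.0859 0.0444] [0.0406 0.0444 0.0479] [535.1  84.7] [42.4 19. ] 64.5
```

View pics/crop.png

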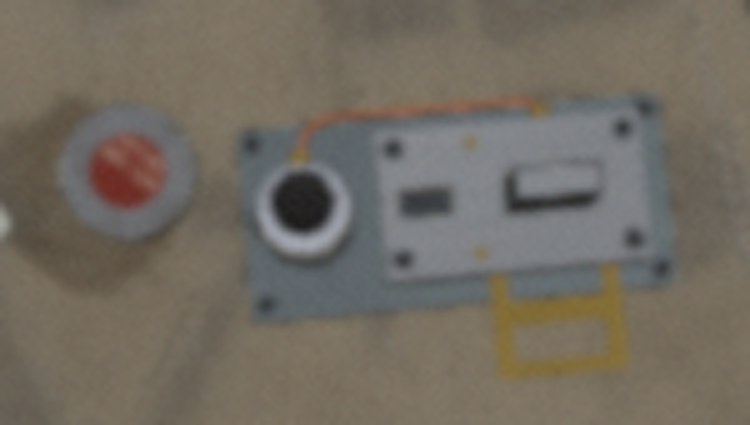

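```bash
python3 -m jog '[[53.5,-53.9,2,-1.288],[53.5,-53.9,2,-1.288],[53.5,-53.9,2,-1.288],[53.5,-53.9,2,-1.288],[53.5,-53.9,2,-1.288],[53.5,-53.9,2,-1.288],[53.5,-53.9,2,-1.288],[53.5,-53.9,2,-1.288],[53.5,-53.9,2,-1.288],[53.5,-53.9,2,-1.288],[53.5,-53.9,2,-1.288],[53.5,-53.9,2,-1.288],[53.5,-53.9,2,-1.288],[53.5,-53.9,2,-1.288],[53.5,-53.9,2,-1.288],[53.5,-53.9,2,-1.288],[53.5,-53.9,2,-1.288],[53.5,-53.9,2,-1.288],[53.5,-53.9,2,-1.288],[53.5,-53.9,2,-1.288]]' 1 40
python3 - <<'E'
from h import *
from scipy.spatial.transform import Rotation as R
o=bot.get_obs(); q=o['tool_rot']; print(o['eef_pos'],o['q'],np.round(R.from_quat([q[1],q[2],q[3],q[0]]).as_matrix(),3))
c=cam('wrist');save(c,'w1.png');np.savez('w1.npz',**c);print(c['fovy'],c['cx'],c['cy'],np.round(c['pose'],3))
E
```

```text
t: 1.77
eef_pos: [0.5471, 0.0805, 0.2111]
tool_rot: [-0.001, 0.667, 0.745, 0.001]
contact_force: [-0.2, -0.4, -0.6]
gripper_width: -0.003
grasp_force: 0.0
[0.54706778 0.08051326 0.21105525] [ 0.20747787  0.35507332 -0.57540568  1.84095445  0.22250523  1.00967817
 -0.34799615] [[-0.11   0.994 -0.   ]
 [ 0.994  0.11   0.002]
 [ 0.002  0.    -1.   ]]
65.70646984690485 258.6008013985861 196.3641895941288 [[ 0.994  0.105  0.036  0.539]
 [ 0.111 -0.942 -0.317  0.163]
 [ 0.001  0.319 -0.948  0.355]
 [ 0.     0.     0.     1.   ]]
```

View pics/w1.png

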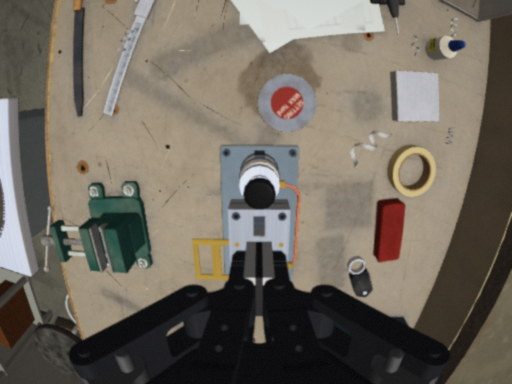

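The cap is visible at about (260,193). The fingers point down behind it and hide the punch. I cast a ray for the cap.

```bash
cat >> h.py <<'E'
def ray(c,u,v,z):
    h=c['depth'].shape[0]; f=h/2/np.tan(np.radians(float(c['fovy']))/2)
    d=np.array([u-c['cx'],v-c['cy']],float); r=np.hypot(*d); a=r/f
    k=np.array([*(d/max(r,1e-9)*np.sin(a)),np.cos(a)]); T=c['pose']; k=T[:3,:3]@k
    return T[:3,3]+k*(z-T[2,3])/k[2]
E
python3 - <<'E'
from h import *
c=dict(np.load('w1.npz'));p=c['pixels'].astype(int)
m=(p.max(2)<60).astype(np.uint8);m[:165]=0;m[225:]=0;m[:,:235]=0;m[:,290:]=0
k,l,s,ce=cv2.connectedComponentsWithStats(m)
for i in range(1,k):
    if s[i,4]>100:
        cnt=cv2.findContours((l==i).astype(np.uint8),0,1)[0][0]; (u,v),r=cv2.minEnclosingCircle(cnt); print(s[i],ce[i],u,v,r,c['depth'][int(v),int(u)],ray(c,u,v,.101),ray(c,*ce[i],.101))
        print(np.round([ray(c,a,b,.101) for a,b in cnt[::6,0]],4))
E
```

```text
[244 179  31  30 768] [259.17317708 193.87369792] 259.5 194.72727966308594 16.694047927856445 0.26694036 [0.54888003 0.07999854 0.101     ] [0.54849757 0.08076949 0.101     ]
[[0.5433 0.0941 0.101 ]
 [0.5383 0.0908 0.101 ]
 [0.5353 0.0849 0.101 ]
 [0.5349 0.0791 0.101 ]
 [0.5355 0.0734 0.101 ]
 [0.5396 0.069  0.101 ]
 [0.5453 0.0667 0.101 ]
 [0.5508 0.0673 0.101 ]
 [0.5561 0.0689 0.101 ]
 [0.5611 0.0734 0.101 ]
 [0.5624 0.0774 0.101 ]
 [0.5617 0.0831 0.101 ]
 [0.5592 0.0885 0.101 ]
 [0.5549 0.0936 0.101 ]
 [0.5494 0.0948 0.101 ]
 [0.5442 0.0942 0.101 ]]
```

```bash
python3 -m jog '[[-0.15,0,3.5,0],[-0.15,0,7,0],[-0.15,0,9.8,0],[-0.15,0,10.4,0],[-0.15,0,10.8,0],[-0.15,0,11.1,0],[-0.15,0,11.4,0],[-0.15,0,11.7,0],[-0.15,0,12,0],[-0.15,0,12,0],[-0.15,0,12,0]]'
```

```text
t: 2.73
eef_pos: [0.548, 0.0739, 0.0922]
tool_rot: [0.001, 0.67, 0.743, 0.001]
contact_force: [-0.2, -2.4, 5.2]
gripper_width: 0.001
grasp_force: 2.5
```

```bash
python3 -m jog '[[0,0,0.15,0],[0,0,0.3,0],[0,0,0.3,0],[0,0,0.3,0]]'
python3 - <<'E'
from h import *
c=cam('scene');P=cloud(c);m=(P[...,0]>.5)&(P[...,0]<.6)&(P[...,1]>.05)&(P[...,1]<.11)&(c['depth']>0)
print(np.round(P[150:230,200:260].reshape(-1,3)[:0],3))
cv2.imwrite('pics/s2.png',cv2.resize(c['pixels'][130:240,190:310,::-1],None,fx=5,fy=5))
E
```

```text
t: 3.07
eef_pos: [0.5481, 0.0739, 0.0907]
tool_rot: [0.001, 0.67, 0.743, 0.0]
contact_force: [-5.3, -4.9, 19.3]
gripper_width: -0.0
grasp_force: 10.3
[]
```

View pics/s2.png

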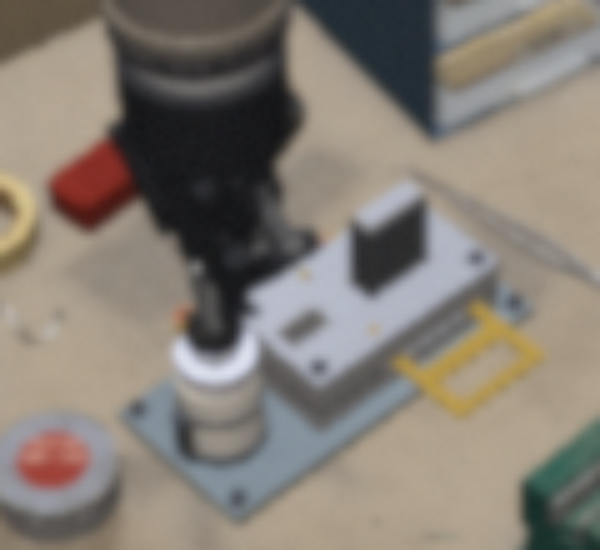

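The cap is fully down: the force rose to 19 N at z = 0.0907. Now I release it, rise, open the fingers and look at the punch.

```bash
python3 -m jog '[[0,0,-0.6,0],[0,0,-1.4,0],[0,0,-3.5,0],[-1,0,-7,0],[-3,0,-10,0],[-5,0,-12,0],[-5,0,-12,0],[-5,0,-12,0],[-5,0,-12,0],[-5,0,-12,0],[-5,0,-12,0]]' -1
python3 - <<'E'
from h import *
c=cam('wrist');save(c,'w3.png');np.savez('w3.npz',**c)
c=cam('top');P=cloud(c);q=P[178:205,208:234].reshape(-1,3);q=q[q[:,2]>.085];print(len(q),np.percentile(q[:,2],[10,50,90]) if len(q) else 0)
E
```

```text
t: 4.03
eef_pos: [0.5513, 0.0257, 0.2071]
tool_rot: [-0.001, 0.669, 0.744, -0.001]
contact_force: [-0.2, -0.3, 0.7]
gripper_width: 0.999
grasp_force: 0.0
301 [0.09801509 0.54229795 0.59901466]
```

View pics/w3.png

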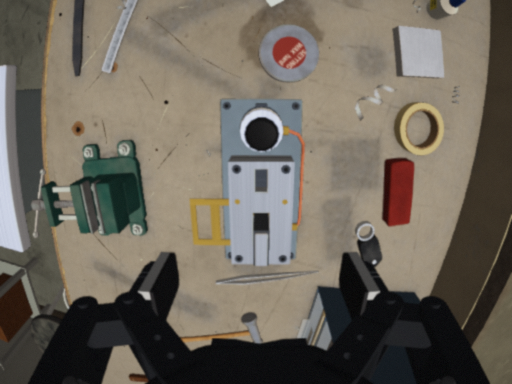

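The punch's top shows as a light bar at about (262,250), with its dark near end at (261,222). The cap is back up at (263,130), and the tweezers are at (265,277). I measure the punch top using the fisheye depth.

Run:
```python
from h import *
c=dict(np.load('w3.npz'));h,w=c['depth'].shape;f=h/2/np.tan(np.radians(float(c['fovy']))/2)
u,v=np.meshgrid(np.arange(w),np.arange(h));du=u-c['cx'];dv=v-c['cy'];r=np.hypot(du,dv)+1e-9;a=r/f;D=c['depth']
P=np.stack([du/r*np.tan(a)*D,dv/r*np.tan(a)*D,D],-1)@c['pose'][:3,:3].T+c['pose'][:3,3]
def rep(n,m):
    q=P[m];R=cv2.minAreaRect((q[:,:2]*1000).astype(np.float32));print(n,m.sum(),np.round(q.mean(0),4),np.round(R[0],1),np.round(R[1],1),round(R[2],2))
s=np.zeros_like(D,bool);s[90:275,215:310]=1
rep('cap',s&(v<160)&(P[...,2]>.096)&(P[...,2]<.106))
rep('punch',s&(v>205)&(P[...,2]>.088)&(P[...,2]<.097))
rep('block',s&(P[...,2]>.041)&(P[...,2]<.048)&(v>155)&(P[...,0]<.605)&(P[...,0]>.51))
print(np.percentile(P[...,2][s&(v<160)&(P[...,2]>.085)],[50,90]))
```

```text
cap 932 [0.5484 0.0803 0.1014] [548.6  80.1] [29.7 28.3] 6.01
punch 574 [ 0.5599 -0.0318  0.0923] [560.3 -33.7] [15.4 40.5] 6.01
block 5449 [ 0.5579 -0.0092  0.0458] [562.9 -14. ] [ 80.1 130.7] 5.54
[0.10160493 0.10282333]
```

```bash
python3 -m jog '[[-3,0.1,0,0],[-6.07,0.18,0,0],[-6.07,0.18,0,0],[-6.07,0.18,3,0],[-6.07,0.18,6,0],[-6.07,0.18,9,0],[-6.07,0.18,12,0],[-6.07,0.18,14,0],[-6.07,0.18,15.1,0],[-6.07,0.18,15.1,0],[-6.07,0.18,15.1,0],[-6.07,0.18,15.1,0]]'
python3 - <<'E'
from h import *
print(bot.get_obs()['eef_pos'])
c=cam('wrist');save(c,'w4.png');np.savez('w4.npz',**c)
E
```

```text
t: 5.13
eef_pos: [0.5614, -0.0353, 0.0586]
tool_rot: [0.001, 0.669, 0.743, 0.001]
contact_force: [0.2, -0.0, 0.7]
gripper_width: 1.0
grasp_force: 0.0
[ 0.56139157 -0.03527298  0.05859648]
```

View pics/w4.png

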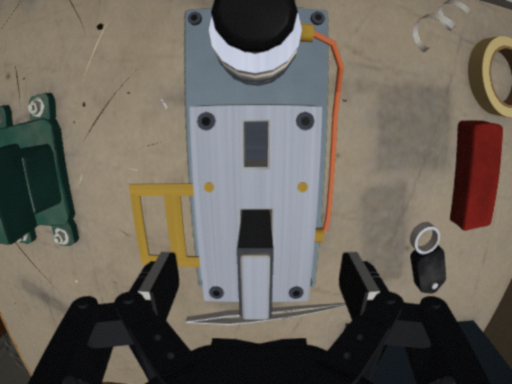

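The punch sits at column 255 and the finger midpoint is at about 259, so I shift -1.8 mm in tool y and then close.

```bash
python3 -m jog '[[0,-0.18,0.2,0],[0,-0.18,0.2,0],[0,-0.18,0.2,0]]'; python3 -m jog '[[0,0,0,0],[0,0,0,0],[0,0,0,0],[0,0,0,0],[0,0,0,0],[0,0,0,0],[0,0,0,0],[0,0,0,0],[0,0,0,0],[0,0,0,0]]' 1 45
```

```text
t: 5.43
eef_pos: [0.5586, -0.0359, 0.0559]
tool_rot: [0.0, 0.669, 0.743, 0.0]
contact_force: [-1.2, 0.1, 0.9]
gripper_width: 1.001
grasp_force: 0.0
t: 6.27
eef_pos: [0.5593, -0.0356, 0.056]
tool_rot: [0.001, 0.669, 0.743, 0.001]
contact_force: [-0.9, -0.2, 6.0]
gripper_width: 0.181
grasp_force: 46.8
```

```bash
python3 -m jog '[[0.15,0,-0.05,0],[0.3,0,-0.1,0],[0.4,0,-0.1,0],[0.5,0,-0.15,0],[0.5,0,-0.15,0]]'; python3 -m jog '[[-0.2,0,-0.02,0],[-0.4,0,-0.05,0],[-0.6,0,-0.08,0],[-0.8,0,-0.1,0],[-1.0,0,-0.15,0],[-1.0,0,-0.15,0]]'
```

```text
t: 6.68
eef_pos: [0.559, -0.0344, 0.0565]
tool_rot: [0.002, 0.67, 0.742, -0.001]
contact_force: [4.7, -7.7, -4.0]
gripper_width: 0.179
grasp_force: 45.6
t: 7.18
eef_pos: [0.5593, -0.036, 0.0573]
tool_rot: [-0.002, 0.668, 0.744, 0.003]
contact_force: [6.0, 9.1, -12.9]
gripper_width: 0.18
grasp_force: 44.8
```

```bash
python3 -m jog '[[0.4,0,0,0],[0.8,0,0,0],[1.1,0,0,0],[1.4,0,0,0],[1.6,0,0,0],[1.6,0,0,0]]'; python3 -m jog '[[-0.4,0,0,0],[-0.8,0,-0.0,0],[-1.2,0,-0.0,0],[-1.6,0,-0.0,0],[-2.0,0,-0.0,0],[-2.2,0,0,0],[-2.2,0,0,0]]'
```

```text
t: 7.68
eef_pos: [0.5588, -0.0319, 0.058]
tool_rot: [0.003, 0.671, 0.741, -0.002]
contact_force: [6.9, -15.6, -6.2]
gripper_width: 0.184
grasp_force: 45.4
t: 8.27
eef_pos: [0.5598, -0.0395, 0.0584]
tool_rot: [-0.002, 0.668, 0.744, 0.003]
contact_force: [2.6, 12.6, -0.4]
gripper_width: 0.18
grasp_force: 45.8
```

```bash
python3 -m jog '[[0.5,0,-0.05,0],[1,0,-0.1,0],[1.5,0,-0.1,0],[2,0,-0.15,0],[2.3,0,-0.2,0],[2.3,0,-0.2,0],[1.8,0,-0.2,0],[1.3,0,-0.25,0],[0.8,0,-0.3,0],[0.3,0,-0.35,0],[0,0,-0.4,0],[0,0,-0.4,0]]'
python3 - <<'E'
from h import *
c=cam('scene');cv2.imwrite('pics/s5.png',cv2.resize(c['pixels'][110:230,200:320,::-1],None,fx=5,fy=5,interpolation=cv2.INTER_CUBIC))
E
```

```text
t: 9.27
eef_pos: [0.5595, -0.039, 0.0616]
tool_rot: [-0.003, 0.667, 0.745, 0.004]
contact_force: [4.4, 15.0, -8.8]
gripper_width: 0.179
grasp_force: 44.8
```

View pics/s5.png

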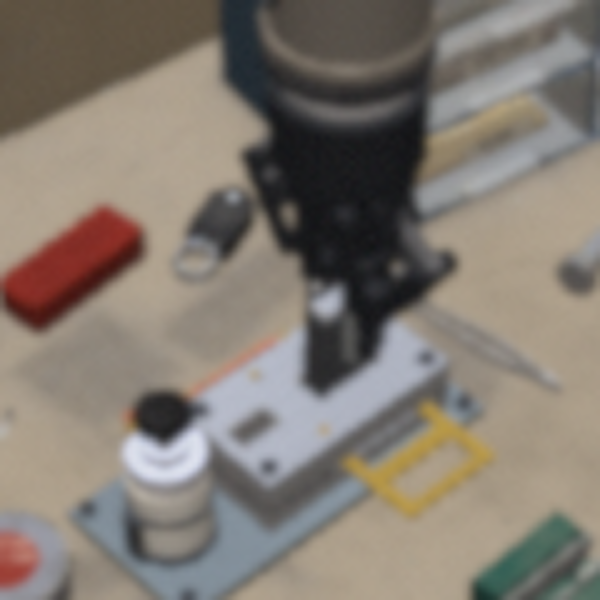

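The punch is held and tilted towards -y. I continue swinging and track the top's height with the wrist depth.

```bash
cat >> h.py <<'E'
def wcloud(c):
    h,w=c['depth'].shape;f=h/2/np.tan(np.radians(float(c['fovy']))/2)
    u,v=np.meshgrid(np.arange(w),np.arange(h));du=u-c['cx'];dv=v-c['cy'];r=np.hypot(du,dv)+1e-9;a=r/f;D=c['depth']
    T=np.array(c['pose']);return np.stack([du/r*np.tan(a)*D,dv/r*np.tan(a)*D,D],-1)@T[:3,:3].T+T[:3,3]
def top():
    c=cam('wrist');P=wcloud(c);o=bot.get_obs();p=o['eef_pos']
    yd=np.array([-.1045,.9945]); xd=np.array([.9945,.1045]); q=P[180:380].reshape(-1,3)
    ly=(q[:,:2]-p[:2])@yd; lx=(q[:,:2]-p[:2])@xd
    m=(abs(lx)<5e-3)&(ly<.035)&(ly>-.02)&(q[:,2]>p[2]+.02)&(q[:,2]<p[2]+.05)
    h=q[m,2];l=ly[m]
    # upper edge profile by ly bins
    for a in np.arange(-.02,.034,.004):
        b=(l>=a)&(l<a+.004)
        if b.sum()>3: print('ly %.0f mm: z %.1f (%d)'%(a*1e3+2,1e3*np.percentile(h[b],80),b.sum()))
    print(p,o['contact_force'])
E
python3 -m jog '[[0.5,0,0,0],[1,0,-0.05,0],[1.5,0,-0.1,0],[2,0,-0.15,0],[2.3,0,-0.2,0],[2.3,0,-0.2,0],[1.8,0,-0.2,0],[1.3,0,-0.25,0],[0.8,0,-0.3,0],[0.3,0,-0.35,0],[0,0,-0.4,0],[0,0,-0.4,0]]'; python3 -c 'from h import *;top()'
```

```text
t: 10.32
eef_pos: [0.5594, -0.0393, 0.0656]
tool_rot: [-0.003, 0.668, 0.744, 0.003]
contact_force: [3.9, 14.8, -8.2]
gripper_width: 0.178
grasp_force: 44.9
ly -14 mm: z 100.7 (114)
ly -10 mm: z 100.9 (135)
ly -6 mm: z 101.1 (125)
ly -2 mm: z 101.3 (140)
ly 2 mm: z 101.5 (160)
ly 6 mm: z 101.7 (156)
ly 10 mm: z 101.9 (181)
ly 14 mm: z 102.1 (166)
ly 18 mm: z 102.2 (208)
ly 22 mm: z 98.6 (462)
[ 0.55945488 -0.03937076  0.06569142] [ 2.92758665 12.56541255 -7.79923321]
```

```bash
python3 -m jog '[[0.6,0,0,0],[1.2,0,0,0],[1.7,0,-0.05,0],[2.2,0,-0.1,0],[2.5,0,-0.1,0],[2.7,0,-0.15,0],[2.7,0,-0.15,0]]';  python3 -c 'from h import *;top()'; python3 -m jog '[[-0.6,0,-0.0,0],[-1.2,0,-0.05,0],[-1.7,0,-0.1,0],[-2.2,0,-0.15,0],[-2.7,0,-0.2,0],[-3.1,0,-0.2,0],[-3.1,0,-0.2,0]]'; python3 -c 'from h import *;top()'
```

```text
t: 10.95
eef_pos: [0.5581, -0.0262, 0.068]
tool_rot: [0.003, 0.671, 0.741, -0.002]
contact_force: [6.3, -13.8, -2.6]
gripper_width: 0.182
grasp_force: 45.1
ly -18 mm: z 104.6 (5)
ly -14 mm: z 105.4 (129)
ly -10 mm: z 105.0 (147)
ly -6 mm: z 104.4 (151)
ly -2 mm: z 103.9 (158)
ly 2 mm: z 103.2 (167)
ly 6 mm: z 102.7 (186)
ly 10 mm: z 102.2 (180)
ly 14 mm: z 101.6 (194)
ly 18 mm: z 100.8 (271)
ly 22 mm: z 97.1 (207)
[ 0.55810714 -0.02626247  0.06801472] [  6.68049689 -13.57061029  -2.3573603 ]
t: 11.58
eef_pos: [0.5598, -0.0456, 0.0704]
tool_rot: [-0.002, 0.668, 0.744, 0.002]
contact_force: [-0.8, 10.3, 4.6]
gripper_width: 0.178
grasp_force: 46.5
ly -18 mm: z 102.6 (17)
ly -14 mm: z 103.3 (107)
ly -10 mm: z 103.9 (115)
ly -6 mm: z 104.7 (121)
ly -2 mm: z 105.3 (129)
ly 2 mm: z 106.0 (137)
ly 6 mm: z 106.4 (149)
ly 10 mm: z 107.2 (158)
ly 14 mm: z 107.7 (160)
ly 18 mm: z 108.2 (277)
ly 22 mm: z 103.7 (493)
ly 26 mm: z 92.7 (5)
[ 0.55984033 -0.04560261  0.07042091] [ 0.01793695 10.10350071  4.67436743]
```

The strip has let go: the punch is raised about 13 mm and swings freely. I re-centre it and bring it upright before lifting.

```bash
python3 -m jog '[[0.4,0,0,0],[0.8,0,0,0],[1.2,0,-0.0,0],[1.5,0,-0.0,0],[1.6,0,-0.0,0],[1.6,0,-0.0,0]]'; python3 -c 'from h import *;top()'
```

```text
t: 12.13
eef_pos: [0.5588, -0.0383, 0.07]
tool_rot: [0.002, 0.67, 0.742, -0.001]
contact_force: [4.1, -8.1, 1.3]
gripper_width: 0.176
grasp_force: 45.9
ly -18 mm: z 103.6 (11)
ly -14 mm: z 104.4 (115)
ly -10 mm: z 104.7 (124)
ly -6 mm: z 104.8 (135)
ly -2 mm: z 105.2 (137)
ly 2 mm: z 105.4 (150)
ly 6 mm: z 105.6 (146)
ly 10 mm: z 105.7 (172)
ly 14 mm: z 105.9 (169)
ly 18 mm: z 106.1 (218)
ly 22 mm: z 102.5 (469)
[ 0.5588028  -0.038247    0.07000315] [ 2.9703936  -6.81136335  1.68184766]
```

```bash
python3 -m jog '[[0.15,0,0,0],[0.3,0,0,0],[0.45,0,-0.0,0],[0.45,0,0,0]]'; python3 -c 'from h import *;top()'
```

```text
t: 12.52
eef_pos: [0.5584, -0.0344, 0.0699]
tool_rot: [0.002, 0.67, 0.742, -0.002]
contact_force: [3.1, -8.8, 0.6]
gripper_width: 0.178
grasp_force: 45.8
ly -14 mm: z 105.1 (103)
ly -10 mm: z 105.3 (131)
ly -6 mm: z 105.2 (143)
ly -2 mm: z 105.3 (140)
ly 2 mm: z 105.2 (151)
ly 6 mm: z 105.3 (167)
ly 10 mm: z 105.2 (175)
ly 14 mm: z 105.0 (173)
ly 18 mm: z 105.1 (208)
ly 22 mm: z 102.1 (419)
[ 0.55841106 -0.03436676  0.06995733] [ 3.78381056 -8.21595783  1.41229747]
```

```bash
python3 -m jog '[[-0.2,0,0,0],[-0.45,0,0,0],[-0.45,0,0,0]]'; python3 -m jog '[[0,0,0,0],[0,0,0,0],[0,0,-0.3,0],[0,0,-0.6,0],[0,0,-0.9,0],[0,0,-0.9,0],[0,0,-0.9,0]]' 1 70; python3 -c 'from h import *;top()'
```

```text
t: 12.82
eef_pos: [0.5585, -0.0351, 0.0696]
tool_rot: [0.0, 0.67, 0.743, 0.0]
contact_force: [4.3, -1.1, -2.6]
gripper_width: 0.179
grasp_force: 45.4
t: 13.4
eef_pos: [0.5584, -0.0348, 0.079]
tool_rot: [0.0, 0.669, 0.743, -0.0]
contact_force: [3.1, -1.4, -0.2]
gripper_width: 0.176
grasp_force: 73.2
ly -14 mm: z 114.1 (116)
ly -10 mm: z 114.2 (128)
ly -6 mm: z 114.2 (135)
ly -2 mm: z 114.2 (142)
ly 2 mm: z 114.3 (156)
ly 6 mm: z 114.3 (163)
ly 10 mm: z 114.3 (173)
ly 14 mm: z 114.3 (174)
ly 18 mm: z 114.2 (224)
ly 22 mm: z 110.7 (403)
[ 0.55838845 -0.03479255  0.0790194 ] [ 3.00631586 -1.87341898 -0.21835911]
```

It is upright and near vertical in its guide. Now I lift straight out.

```bash
python3 -m jog '[[0,0.1,-0.2,0],[0,0.1,-0.5,0],[0,0.1,-0.8,0],[0,0.1,-1.1,0],[0,0.1,-1.4,0],[0,0.1,-1.7,0],[0,0.1,-2.0,0],[0,0.1,-2.2,0],[0,0.1,-2.35,0],[0,0.1,-2.35,0],[0,0.1,-2.35,0],[0,0.1,-2.35,0]]'
python3 - <<'E'
from h import *
top()
c=cam('scene');cv2.imwrite('pics/s6.png',cv2.resize(c['pixels'][110:230,200:320,::-1],None,fx=5,fy=5,interpolation=cv2.INTER_CUBIC))
E
```

```text
t: 14.45
eef_pos: [0.5592, -0.0346, 0.1022]
tool_rot: [-0.0, 0.669, 0.743, -0.0]
contact_force: [-0.2, 0.5, -3.1]
gripper_width: 0.174
grasp_force: 73.1
ly -14 mm: z 137.2 (113)
ly -10 mm: z 137.4 (129)
ly -6 mm: z 137.3 (139)
ly -2 mm: z 137.4 (143)
ly 2 mm: z 137.3 (153)
ly 6 mm: z 137.4 (163)
ly 10 mm: z 137.5 (172)
ly 14 mm: z 137.4 (168)
ly 18 mm: z 137.6 (226)
ly 22 mm: z 133.9 (403)
[ 0.55920961 -0.03464128  0.10214704] [-0.46464838  0.20177205 -2.69490889]
```

View pics/s6.png

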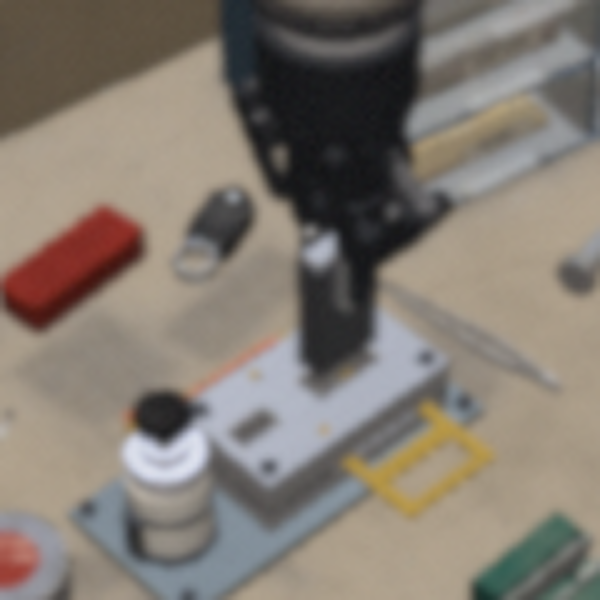

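The punch hangs upright about 15 mm above its opening, and the force of -3 N is its own weight. The cap is up and the surrounding tools lie undisturbed. I let it settle and hand in.

```bash
python3 -m jog '[[0,0,0,0],[0,0,0,0],[0,0,0,0],[0,0,0,0],[0,0,0,0],[0,0,0,0]]' && python3 -c 'from station import bot;print(bot.hand_in())'
```

```text
t: 15.05
eef_pos: [0.5593, -0.0347, 0.1023]
tool_rot: [-0.0, 0.669, 0.743, -0.0]
contact_force: [0.5, 0.3, -3.0]
gripper_width: 0.178
grasp_force: 73.1
the job is handed in; nothing more can be done
None
```

I handed the job in at 15 s: the oiler's cap was pressed fully once and came back up, the punch was rocked free of the strip, and it is now held upright and steady about 15 mm above its opening.

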